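# Shim the tube-rack stand level

## Robot

A 6-joint arm with a two-finger parallel gripper is mounted at the origin on the work surface. World frame = base frame: x ahead of the robot, y to its left, z up, the work surface at z = 0. Lengths are in m, angles in degrees, forces in N, time in s.
With the tool pointing down it reaches from about 0.35 to 0.875 m from the base axis. Payload 4.2 kg.
Tool frame: the origin (TCP) lies midway between the tips of the shut fingers; the grasp point (between the pads) lies 19 mm behind it (r.pinch_z is the distance from the TCP to the grasp point, in m); z points along the fingers, y is the line along which they close (so a half turn about z gives the same grasp; the last joint's range is limited). The gripper opens to 87 mm and grips with 3 to 60 N. Pads are 19 mm wide; open, the fingers measure 117 mm over their backs; the gripper's body (75 mm by 190 mm) begins 51 mm behind the grasp point.
Start: joints at [-56.574, 22.042, 0.453, 0, -68.411, -14.817], TCP at [0.199, -0.592, 0.223] pointing down, gripper open.
Joint ranges: [-179.83, 179.83], [-69.29, 118.12], [-61.27, 80.66], [-181.25, 117.63], [-171.15, -9.14], [-177.46, 177.46]. Speed limits (degrees/s): [159.86, 159.86, 180, 180, 180, 180].

## Interface

Orientations are given as a 3x3 rotation matrix whose columns are the frame's x, y, z axes.
In Python, from station import r, imaging, models gives the robot as it stands. The module is installed in compiled form; this text tells all that it offers.
- The arm moves only by the tool apply_moves, never from a script. Its argument "moves" is a list of rows, each a list of 2 entries, a list of its own where there are three numbers: the shift along the tool's x, y, z in m, then the turn about the tool's z in degrees. A call has 1 to 5 rows; each row shifts and turns the commanded pose from where the row before left it, along the tool's axes as they then stand; what a row does not reach is not made up. A row lasts 1/12 s, in which the tool goes at most 41.7 mm and 7.16 degrees, less where a joint would pass 70% of its speed; a pose out of reach is approached as far as the arm can. A call is refused whole if a number of a shift passes 0.0417 or a number of a turn 7.16, either way. A call with a gripper value outside its range is refused whole. "hand" is the finger opening in m, from 0 to 0.087, set as the call begins (left out, the last holds). The fingers move at their own pace and stop on an object; the grip force is fixed at half the most. Time passes only in rows, so rows that do not move let the fingers close. It gives the time, the measured TCP pose, the force, the opening and the grip force at its end, in the units of the state.
- r.sense(): the state, without advancing time (a new reading comes with each control period).
- imaging.capture(name): name is "scene" or "top"; returns a dict with "frame" (384x512x3 uint8, blue, green, red), "intrinsics" (3x3 intrinsics, pixels), "dist" ([k1, k2, p1, p2, k3] as OpenCV has them; the pictures are not rectified), "eye" and "orientation" of the camera in the world. Camera axes: x right, y down, z forward; pixel columns grow to the right and rows downward; lengths in m; the calibration is good to about 2 mm. A picture is of the moment at which its call begins. There is no depth.
- r.finish_job(): hands the job in; it is judged then, once.
Trained networks look in a picture, given as the dict that the camera call returned (one of the last four; its "shot" number tells which), for a name from the list of things; names that differ only in an ending like _2 or _b are one class to them, and where a whole thing is asked for, a point or a joint stands for the part that bears it (a point fixed in the world has none). Each returns a list of dicts, best first, with "confidence" (0 to 1); they miss things now and then, are a little off and sometimes report something else, mostly with a low value. They report only what shows in the picture. A call takes as long as a camera call. They do not tell look-alikes from the thing itself.
- models.cut_out(picture, target): "region" (384x512 bool, what is visible of it) and "extent" ([left, top, width, height] as shares, 0 to 1, of the picture: columns of its width, rows of its height, round what is visible of it).
- models.place_of(picture, target): "at" ([column, row] as shares, 0 to 1, of the picture: columns of its width, rows of its height: a listed point, or the origin of a listed thing).
The state is a dict: "time_s": time; "joints": joint angles; "joint_velocities": joint speeds; "effort": joint torques, N m; "tcp_pos": TCP position; "ee_rot": TCP orientation; "wrist_force": force on the tool from outside, world axes, zero at the start; "moment": the same for the moment, N m; "gripper_width": opening from 0.0 (shut) to 1.0 (fully open); "gripper_force": force on a finger pad.
Only numpy, scipy, OpenCV 4.12 (cv2) and the standard library are available. Lean on these libraries where they do the work, as an engineer would, in place of code of your own. Each camera call takes 0.05 s, during which the arm holds its last target. There are 200 camera calls.

## Task

The aluminium stand that carries the rack of blood tubes rocks on two feet and has dropped at its front corner, the one with the sticking-out lug and the soft rubber foot. Slide the tapered wedge, thin end first, along the table under that foot and push it in gently until the bubble of the level on the stand sits between its two lines, then let go and leave the wedge lying flat there. Move the stand with the wedge only, never by pushing or lifting it with the gripper, and leave everything else on the table where it is.

Things in the scene. Friction and masses are not known exactly. Their poses are not given: they have to be found in the camera images.
- wedge: Loose white plastic wedge (0.08 kg) lying flat on the table: 160 mm long, 30 mm wide, 2 mm thick at the thin end and 26 mm at the thick end (top slope 0.15). Origin: centre of the underside. x runs along the length towards the thin end, z up. Its centre of mass is about 20 mm from the middle towards the thick end.
- stand: Fixed stand. Origin: on the table below the deck's centre. Its deck (aluminium, 240 mm along x, 200 along y, 12 thick, underside 34 mm up) rocks about the line through two black feet, 24 mm in diameter, at x,y = (100, 80) and (-100, -80) mm. The low corner is at -x, +y. Nothing else is below the deck: the wedge can run in from the -x side along the stand's +x.
- lug_end (a point): Outer end, top edge, of the lug (30 mm wide along y) that sticks out of the deck's low corner in -x, at x,y = (-164, 90) mm of the stand, 46 mm up when level. The rubber foot is 14 mm inward below it. The deck starts at rest 0.03 rad low at this corner, which is 164 mm from the rocking line, and can rock at most 0.02 rad past level.
- rack_top (a point): Top centre of the rack of capped tubes fixed on the deck: 98 mm along x, 143 along y, caps reach about 150 mm above the table. Its weight, 3 to 8 N on the foot, differs each time; pushing the wedge in from behind takes 3 to 20 N, more if the grip also presses it down. More than 20 N between wedge and stand is too much.
- foot_tip (a point): Lowest point of the soft rubber foot (dome of 24 mm diameter), at x,y = (-150, 90) mm of the stand, about 4 mm above the table at the start. It squashes about 1.1 mm per N, at most 11 mm (then it is hard), so how far the wedge must go in (60 to 110 mm of it past the foot) depends on the weight and must be found by watching the level.
- level (a point): Bubble level fixed on the deck: black block 80 x 30 x 16 mm with a yellow-green window on top. Origin: centre of its underside. x runs along the vial, pointing to the low corner's side; two black lines cross the window at x = -10.8 and +10.8 mm.
- bubble_mid (a point): Centre of the pale bubble, 14 mm long, in the level's window, 17 mm above the level's origin. At the start at about x = -15 mm of the level; it goes to +x as the corner rises, nearly 0.5 mm for each mm that the wedge goes in once the corner lifts (until then the foot only squashes). x = 0 is level; within 3 mm of it the bubble is between the lines.
- packer: Loose flat white packer, 160 x 30 x 14 mm, not tapered: leave it. Origin: centre of the underside, x along the length.
- tape: Roll of paper tape, 72 mm diameter, 20 mm high, lying flat. Origin: centre of the underside. Leave it.
- sanitiser: Bottle, 60 mm diameter, 150 mm high. Origin: centre of the underside. Leave it.
- specimen_jar: Jar with a white cap, 56 mm diameter, 65 mm high. Origin: centre of the underside. Leave it.
- dish: Steel bowl, 100 mm diameter, 40 mm high. Origin: centre of the underside. Leave it.
- swab_box: White box 70 x 100 x 45 mm. Origin: centre of the underside. Leave it.
- label_block: Block of paper labels 50 x 75 x 20 mm. Origin: centre of the underside. Leave it.
Mind the look-alikes: they are no part of the job. Leave any purple look-alike of the wedge alone.

How it is judged (in metres and radians):
On the way, in this order (a step that is already met when the one before it is completed fails the run):
1. the wedge lies flat with its thin end under the rubber foot and takes its weight, the level not yet centred (contact force between wedge and stand above 0.5 N and angle between wedge's own z axis and vertical below 0.06 rad and x of bubble_mid in the frame of level below -0.004 m), for 0.1 s.
2. the wedge has lifted the corner until the bubble is between the lines (x of bubble_mid in the frame of level between -0.003 and 0.003 m and contact force between wedge and stand above 1 N), for 0.2 s.
At the end, for the whole second after the job is handed in: The wedge lies flat on the table (within 0.04 rad, underside within 4 mm), at rest and let go, carrying the rubber foot (more than 1 N), and the bubble's centre is within 3 mm of the middle of the level, that is between the lines (all of step 2 and angle between wedge's own z axis and vertical below 0.04 rad and height (world z) of wedge below 0.004 m and linear speed of wedge below 0.01 m/s); the robot touches nothing.
It fails at once if the wedge is forced against the stand with more than 20 N (contact force between wedge and stand above 20 N).
It fails at once if the robot pushes or lifts the stand itself with more than 4 N (contact force between any of the fingers, the arm and stand above 4 N).
It fails at once if another thing on the table is moved more than 25 mm (distance of any of packer, tape, sanitiser, specimen_jar, dish, swab_box, label_block from where it was at the start of the episode above 0.025 m).
It also fails if it takes over 58 s, if anything falls off the work surface, if the arm or the gripper's body presses on something with over 40 N, if the wrist force passes 120 N, or if a joint passes its speed limit or range.

## Working session

There is one attempt and no reset: what is moved stays moved. The work goes in short steps, Python scripts to look and compute and a tool call to move; the robot and the scene stay as the last step left them, time stands still between calls to the robot, and variables do not carry over. Pictures are saved under pics/ and viewed, at most 10 in all, crops included, and the job is handed in when it is done.

Besides the shell and the picture viewer there is one more tool, called by a JSON object that holds its "api" and its "payload", one argument or row to a line. apply_moves: Moves the arm, as the interface text tells. Its arguments: {"type":"object","properties":{"moves":{"type":"array"},"hand":{"type":"number"}},"required":["moves"]}

```bash
mkdir -p pics; cat > h.py <<'E'
import numpy as np, cv2
from station import r, imaging, models
def ray(p,uv):
    K=np.array(p["intrinsics"]);d=np.array(p["dist"])
    n=cv2.undistortPoints(np.array(uv,float).reshape(-1,1,2),K,d).reshape(-1,2)
    R=np.array(p["orientation"]);v=np.c_[n,np.ones(len(n))]@R.T
    return np.array(p["eye"]),v
def onz(p,uv,z):
    e,v=ray(p,uv); return e+v*((z-e[2])/v[:,2])[:,None]
def proj(p,X):
    R=np.array(p["orientation"]);e=np.array(p["eye"])
    rv=cv2.Rodrigues(R.T)[0]
    return cv2.projectPoints(np.array(X,float).reshape(-1,1,3),rv,-R.T@e,np.array(p["intrinsics"]),np.array(p["dist"]))[0].reshape(-1,2)
def tri(a,ua,b,ub):
    e1,v1=ray(a,ua);e2,v2=ray(b,ub);v1=v1[0]/np.linalg.norm(v1[0]);v2=v2[0]/np.linalg.norm(v2[0])
    t=np.linalg.lstsq(np.c_[v1,-v2],e2-e1,rcond=None)[0]
    A,B=e1+t[0]*v1,e2+t[1]*v2
    return (A+B)/2,np.linalg.norm(A-B)
def at(p,name):
    return [(round(d["confidence"],2),np.array(d["at"])*[512,384]) for d in models.place_of(p,name)]
E
python3 - <<'E'
from h import *
np.set_printoptions(precision=4,suppress=True)
a=imaging.capture("scene");b=imaging.capture("top")
cv2.imwrite("pics/s0.png",cv2.resize(a["frame"],(800,600),interpolation=cv2.INTER_CUBIC))
cv2.imwrite("pics/t0.png",cv2.resize(b["frame"],(800,600),interpolation=cv2.INTER_CUBIC))
for p in (a,b):print(p["eye"],p["orientation"],p["intrinsics"][0])
for n in "wedge stand lug_end rack_top foot_tip level bubble_mid packer tape sanitiser specimen_jar dish swab_box label_block".split():
    A=at(a,n);B=at(b,n)
    print(n,[(c,u.round(1).tolist()) for c,u in A],[(c,u.round(1).tolist()) for c,u in B])
    if A and B: print("   ",*tri(a,A[0][1],b,B[0][1]))
print(r.sense())
E
```

```text
[ 1.2639 -0.1297  0.9529] [[ 0.1887  0.7516 -0.632 ]
 [ 0.9819 -0.1341  0.1337]
 [ 0.0157 -0.6458 -0.7634]] [359.2704   0.     255.9032]
[ 0.3609 -0.0009  1.2096] [[ 0.0071 -0.9839  0.1788]
 [-1.     -0.0071  0.0004]
 [ 0.0009 -0.1788 -0.9839]] [455.086    0.     257.1882]
wedge [(0.88, [148.8, 175.2]), (0.87, [147.9, 220.3])] [(0.97, [381.0, 215.5]), (0.73, [379.5, 293.9])]
    [ 0.489  -0.2885  0.1726] 0.005646468086495792
stand [(0.75, [241.6, 260.3]), (0.41, [350.4, 247.6])] [(0.83, [277.7, 134.4])]
    [ 0.7297 -0.0553  0.0142] 0.0002637525581265033
lug_end [] [(0.96, [243.8, 190.3])]
rack_top [(0.61, [243.0, 213.2])] [(0.67, [270.3, 144.9])]
    [ 0.6607 -0.0345  0.1506] 0.006492942333167531
foot_tip [] [(0.42, [169.1, 239.4])]
level [(0.59, [222.0, 265.0])] [(0.56, [298.9, 119.7]), (0.2, [278.5, 135.2])]
    [ 0.758  -0.1124  0.0548] 0.004979358770731829
bubble_mid [] []
packer [(0.85, [337.9, 194.4]), (0.25, [380.1, 229.3])] [(0.83, [135.2, 204.0])]
    [0.5339 0.3192 0.0124] 0.010316622286604937
tape [(0.65, [307.8, 180.2])] [(0.71, [168.5, 240.4])]
    [ 0.4402  0.2344 -0.0
[... 547 characters left out ...]
, (0.7, [380.1, 230.1])] [(0.61, [331.2, 239.6]), (0.52, [270.3, 143.4])]
    [ 0.4453 -0.2025 -0.0042] 0.00813349008539607
{'time_s': 1.5, 'joints': array([-56.5729,  22.041 ,   0.451 ,  -0.    , -68.4108, -14.8158]), 'joint_velocities': array([ 0.0039, -0.1031, -0.0628,  0.0578,  0.0295,  0.0246]), 'effort': array([ -0.0003, -39.0465,  18.7622,   4.2245,   0.0155,  -0.    ]), 'tcp_pos': array([ 0.1995, -0.5923,  0.2225]), 'ee_rot': array([[-0.9477, -0.3191, -0.    ],
       [-0.3191,  0.9477,  0.    ],
       [ 0.    ,  0.    , -1.    ]]), 'wrist_force': array([0.1716, 0.2906, 0.5032]), 'moment': array([-0.0356, -0.0077, -0.0148]), 'gripper_force': 0.0, 'gripper_width': 0.9992702856499087}
```

View pics/s0.png

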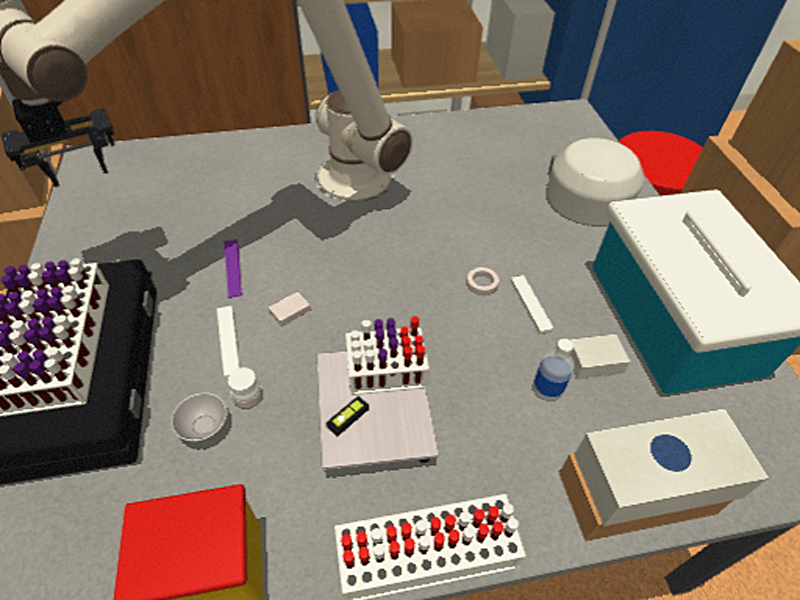

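View pics/t0.png

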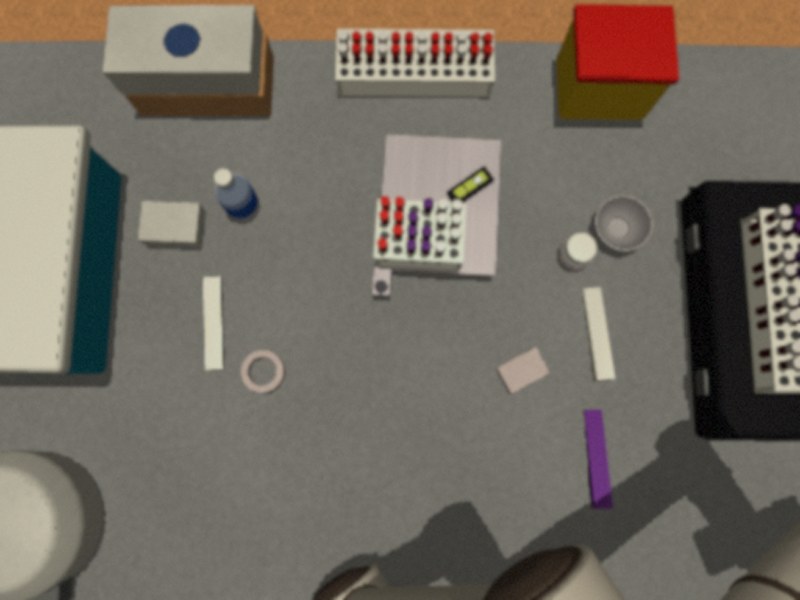

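The top view shows the white bar at about (600,333) that the network calls the wedge, a second white bar at (212,322) reported as the packer, and the purple look-alike at (598,458). The stand's lug is at (382,285), pointing toward the robot. Next I check which white bar tapers and fit its pose.

```bash
cat > fit.py <<'E'
from h import *
from scipy.optimize import minimize
def body(kind,x,y,th):
    c,s=np.cos(th),np.sin(th); R=np.array([[c,-s],[s,c]])
    h=(26,2) if kind=="wedge" else (14,14)
    P=[]
    for sx,hh in ((-80,h[0]),(80,h[1])):
        for sy in(-15,15):
            for z in (0,hh):
                P.append([*(R@[sx/1000,sy/1000]+[x,y]),z/1000])
    return np.array(P)
def sil(p,P,S=4):
    u=proj(p,P); m=np.zeros((384*S,512*S),np.uint8)
    cv2.fillConvexPoly(m,cv2.convexHull(((u+.5)*S-.5).round().astype(np.int32)),1)
    return cv2.resize(m.astype(np.float32),(512,384),interpolation=cv2.INTER_AREA)
def whitemask(p,uv,rad=45):
    g=p["frame"].astype(int); hsv=cv2.cvtColor(p["frame"],cv2.COLOR_BGR2HSV)
    m=((hsv[...,2]>165)&(hsv[...,1]<45)).astype(np.uint8)
    n,l,st,ce=cv2.connectedComponentsWithStats(m)
    u,v=map(int,uv)
    w=l[max(v-6,0):v+7,max(u-6,0):u+7];w=w[w>0]
    return (l==np.bincount(w).argmax()).astype(np.float32)
def fit(pics,masks,kind,x0):
    f=lambda q:sum(np.abs(sil(p,body(kind,q[0],q[1],q[2]))-m).sum() for p,m in zip(pics,masks))
    q=minimize(f,x0,method="Nelder-Mead",options=dict(initial_simplex=np.array([x0]+[np.array(x0)+d for d in np.diag([.006,.006,.06])]),maxiter=150))
    return q.x,q.fun
E
cat > m1.py <<'E'
from fit import *
np.set_printoptions(precision=4,suppress=True)
a=imaging.capture("scene");b=imaging.capture("top")
def crop(p,u,v,h=32):
    return cv2.resize(p["frame"][v-h:v+h,u-h:u+h],(400,300*400//400+0),interpolation=cv2.INTER_CUBIC) if 0 else cv2.resize(p["frame"][v-24:v+24,u-32:u+32],(400,300),interpolation=cv2.INTER_CUBIC)
M=np.vstack([np.hstack([crop(a,146,218),crop(b,383,214)]),np.hstack([crop(a,340,195),crop(b,136,207)])])
cv2.imwrite("pics/crop1.png",M)
for nm,ua,ub in(("right",(146,218),(383,214)),("left",(340,195),(136,207))):
    A=models.cut_out(a,"wedge" if nm=="right" else "packer");
    ms=[whitemask(a,ua),whitemask(b,ub)]
    print(nm,[m.sum() for m in ms],[d["confidence"] for d in A])
    c=onz(b,[ub],0.01)[0]
    for k,th in(("wedge",0),("wedge",np.pi),("packer",0)):
        for d in(.1,-.1):
            print(k,th+d,*fit((a,b),ms,k,[c[0],c[1],th+d]))
E
python3 m1.py
```

```text
right [np.float32(666.0), np.float32(652.0)] [0.73, 0.62]
wedge 0.1 [ 0.5175 -0.3363  0.0785] 338.5
wedge -0.1 [ 0.5173 -0.3358  0.0722] 334.5
wedge 3.241592653589793 [ 0.5163 -0.337   3.2595] 403.6875
wedge 3.041592653589793 [ 0.5143 -0.337   3.2589] 403.625
packer 0.1 [ 0.5162 -0.3365  0.0989] 363.0
packer -0.1 [ 0.5167 -0.3365  0.0914] 360.4375
left [np.float32(344.0), np.float32(649.0)] [0.59, 0.19]
wedge 0.1 [0.5321 0.3255 0.1237] 210.5625
wedge -0.1 [0.5318 0.326  0.0899] 204.25
wedge 3.241592653589793 [0.529  0.3263 3.2109] 223.625
wedge 3.041592653589793 [0.527  0.3251 3.1972] 215.1875
packer 0.1 [0.5297 0.3244 0.0606] 191.875
packer -0.1 [0.5291 0.3249 0.0774] 182.4375
```

View pics/crop1.png

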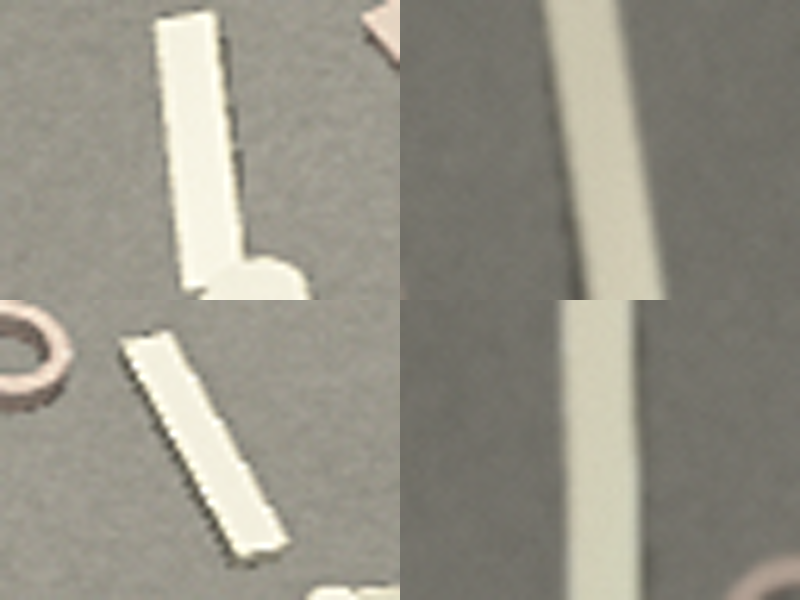

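The right-hand bar tapers: its shadow grows toward the robot end, and the best fit is thin end toward +x. The left bar fits as the flat packer. Now I refine the wedge without the jar cap that got into its mask, and look closely at the stand.

```bash
python3 - <<'E'
from fit import *
np.set_printoptions(precision=4,suppress=True)
a=imaging.capture("scene");b=imaging.capture("top")
A=cv2.resize(a["frame"][195:300,195:285],(400,467),interpolation=cv2.INTER_CUBIC)
B=cv2.resize(b["frame"][80:200,230:330],(400,480),interpolation=cv2.INTER_CUBIC)
M=np.zeros((480,800,3),np.uint8);M[:467,:400]=A;M[:,400:]=B
cv2.imwrite("pics/crop2.png",M)
ms=[whitemask(a,(146,210)),whitemask(b,(383,214))]
ys=np.arange(384)
orig=sil
def sil(p,P,S=4):
    m=orig(p,P,S)
    if p is a: m[232:]=0
    return m
import fit as F; F.sil=sil
ms[0][232:]=0
for th in(.08,.08+np.pi):print(*fit((a,b),ms,"wedge",[.517,-.336,th]))
print(*fit((a,b),ms,"packer",[.517,-.336,.08]))
for n in("lug_end","bubble_mid","level","foot_tip","rack_top"):print(n,at(a,n),at(b,n))
for x in models.cut_out(b,"stand")[:2]+models.cut_out(b,"level")[:2]:print(x["confidence"],np.array(x["extent"])*[512,384,512,384])
E
```

```text
[ 0.5169 -0.3363  0.0883] 146.6875
[ 0.5157 -0.3361  3.2751] 212.1875
[ 0.5164 -0.3357  0.1093] 174.1875
lug_end [(0.67, array([132.9152, 274.2144]))] [(0.57, array([243.8144, 190.6944]))]
bubble_mid [(0.49, array([157.9008, 251.0976]))] []
level [(0.91, array([223.1808, 265.8816]))] [(0.87, array([300.1856, 120.4992]))]
foot_tip [(0.32, array([187.6992, 197.7984]))] [(0.65, array([297.4208, 121.1904])), (0.48, array([269.2096, 141.5808]))]
rack_top [(0.65, array([242.8928, 215.5008]))] [(0.72, array([267.3152, 145.6896]))]
0.79 [235.2128  87.2832  83.0976 101.184 ]
```

View pics/crop2.png

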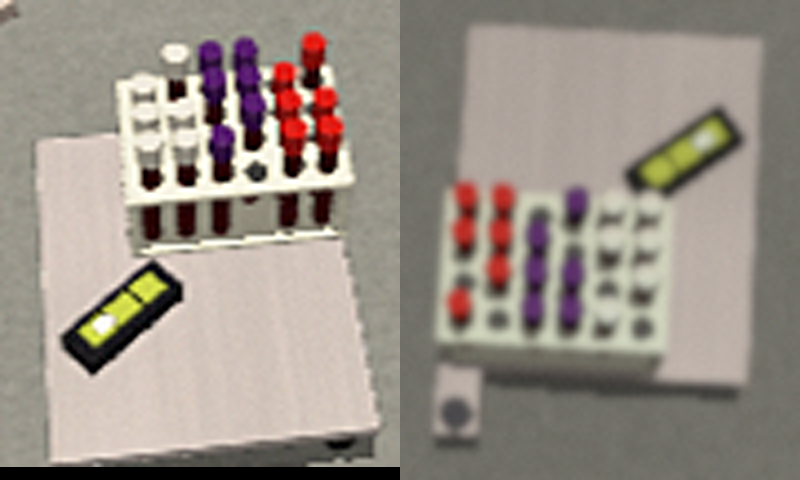

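The level shows its bubble at the upper-right in the top crop, at about (707,138), next to the block's far end. The lug's dark dot, which marks the foot, is at about (456,413). Now I fit the stand pose from the corners I read off.

```bash
cat > st.py <<'E'
from fit import *
from scipy.optimize import least_squares
n=np.array([-.6247,.7809])
def st2w(q,P,tilt=.03):
    P=np.array(P,float).reshape(-1,3);z=P[:,2]-tilt*(P[:,:2]@n)
    c,s=np.cos(q[2]),np.sin(q[2])
    return np.c_[P[:,:2]@np.array([[c,s],[-s,c]])+q[:2],z]
E
python3 - <<'E'
from st import *
np.set_printoptions(precision=4,suppress=True)
a=imaging.capture("scene");b=imaging.capture("top")
f=lambda x,y,ox,oy,s:[ox+(x+.5)/s-.5,oy+(y+.5)/s-.5]
T=[((.12,.1),(469,25)),((.12,-.1),(762,38)),((-.12,-.1),(745,385)),((-.164,.105),(434,437)),((-.164,.075),(477,440)),((-.15,.09),(456,413))]
S=[((-.12,-.1),(38,138)),((.12,-.1),(52,462)),((.12,.1),(378,428))]
uT=np.array([f(x-400,y,230,80,4) for _,(x,y) in T]);uS=np.array([f(x,y,195,195,400/90) for _,(x,y) in S])
PT=[[*p,.046] for p,_ in T];PS=[[*p,.046] for p,_ in S]
g=lambda q:np.r_[(proj(b,st2w(q,PT))-uT).ravel(),(proj(a,st2w(q,PS))-uS).ravel()]
k=least_squares(g,[.73,-.05,0],x_scale=.01)
print(k.x,k.fun.reshape(-1,2))
gT=lambda q:(proj(b,st2w(q,PT))-uT).ravel();print("top only",least_squares(gT,k.x,x_scale=.01).x)
q=k.x
print("foot",st2w(q,[[-.15,.09,.0]]),"dir",np.degrees(q[2]))
# level, two views: block corners
print("level tri",tri(a,[223.2,265.9],b,[300.2,120.5]))
# bubble: scene crop (104,323), top (707,138); window lines
print("bubble",tri(a,f(104,323,195,195,400/90),b,f(307,138,230,80,4)))
s=r.sense();th=.087
ax=np.array([np.cos(th),np.sin(th)]);gp=np.array([.517,-.336])-.063*ax
print("grasp",gp,"tool delta",(np.r_[gp,.08]-s["tcp_pos"])@s["ee_rot"])
fw=st2w(q,[[-.15,.09,0]])[0]; d=np.array([np.cos(q[2]),np.sin(q[2])])
for off in(-.11,-.02,.03): c=fw[:2]+off*d;print(off,"centre",c,"grasp",c-.063*d)
E
```

```text
[ 0.7322 -0.0627 -0.0555] [[-0.3118 -0.3867]
 [ 0.2018  0.1244]
 [ 0.8874  0.3996]
 [-0.7064 -0.5268]
 [ 0.0007 -0.6158]
 [-0.1191  0.5296]
 [-0.6168 -0.0688]
 [-0.3625  0.0081]
 [ 0.7909 -0.5263]]
top only [ 0.7321 -0.0626 -0.0531]
foot [[ 0.5875  0.0355 -0.0049]] dir -3.181296152275834
level tri (array([ 0.758 , -0.1128,  0.0495]), np.float64(0.002026052115519327))
bubble (array([ 0.7696, -0.1277,  0.0673]), np.float64(0.0018320430735148023))
grasp [ 0.4542 -0.3415] tool delta [-0.3215  0.1564  0.1425]
-0.11 centre [0.4776 0.0416] grasp [0.4147 0.0451]
-0.02 centre [0.5675 0.0366] grasp [0.5046 0.0401]
0.03 centre [0.6174 0.0338] grasp [0.5545 0.0373]
```

{"api": "apply_moves", "payload": {
  "moves": [
    [[-0.0357, 0.0174, 0], 0],
    [[-0.0357, 0.0174, 0], 0],
    [[-0.0357, 0.0174, 0], 0],
    [[-0.0357, 0.0174, 0], 0],
    [[-0.0357, 0.0174, 0], 0]
  ],
  "hand": 0.087
}}

```text
time_s: 2.92
tcp_pos: [0.3418, -0.4516, 0.2228]
ee_rot: [[-0.948, -0.319, 0.0], [-0.319, 0.948, -0.0], [-0.0, -0.0, -1.0]]
wrist_force: [0.7, -0.8, -0.4]
gripper_width: 1.001
gripper_force: 0.0
```

{"api": "apply_moves", "payload": {
  "moves": [
    [[-0.0357, 0.0174, 0], 0],
    [[-0.0357, 0.0174, 0], 0],
    [[-0.0357, 0.0174, 0], 0],
    [[-0.0357, 0.0174, 0], 0],
    [[0, 0, 0.03], 6.8]
  ]
}}

```text
time_s: 3.33
tcp_pos: [0.462, -0.3398, 0.1984]
ee_rot: [[-0.977, -0.211, 0.014], [-0.211, 0.977, -0.007], [-0.012, -0.01, -1.0]]
wrist_force: [0.4, -1.8, 0.8]
gripper_width: 1.001
gripper_force: 0.0
```

{"api": "apply_moves", "payload": {
  "moves": [
    [[0, 0, 0.03], 6.8],
    [[0, 0, 0.03], 0],
    [[0, 0, 0.03], 0],
    [[0, 0, 0], 0],
    [[0, 0, 0], 0]
  ]
}}

```text
time_s: 3.75
tcp_pos: [0.4534, -0.3412, 0.1017]
ee_rot: [[-0.996, -0.088, -0.003], [-0.088, 0.996, 0.001], [0.003, 0.001, -1.0]]
wrist_force: [0.5, -0.6, 0.8]
gripper_width: 1.002
gripper_force: 0.0
```

```bash
python3 - <<'E'
from st import *
np.set_printoptions(precision=4,suppress=True)
s=r.sense();print(s["time_s"],s["tcp_pos"],s["ee_rot"],s["wrist_force"])
th=.087;ax=np.array([np.cos(th),np.sin(th)]);gp=np.array([.517,-.336])-.063*ax
R=s["ee_rot"];print((np.r_[gp,.005]-s["tcp_pos"])@R, "turn", np.degrees(np.arctan2(R[1,1],R[0,1]))-90-np.degrees(th))
b=imaging.capture("top");cv2.imwrite("pics/t1.png",cv2.resize(b["frame"][150:300,300:500],(800,600),interpolation=cv2.INTER_CUBIC))
E
```

```text
3.75 [ 0.4534 -0.3412  0.1017] [[-0.9961 -0.0878 -0.0033]
 [-0.0878  0.9961  0.0007]
 [ 0.0032  0.001  -1.    ]] [ 0.5367 -0.5959  0.7708]
[-0.0012 -0.0004  0.0967] turn 0.05076803387576856
```

{"api": "apply_moves", "payload": {
  "moves": [
    [[0, 0, 0.03], 0],
    [[0, 0, 0.03], 0],
    [[0, 0, 0.02], 0],
    [[0, 0, 0.01], 0],
    [[0, 0, 0.006], 0]
  ]
}}

```text
time_s: 4.22
tcp_pos: [0.455, -0.342, 0.0072]
ee_rot: [[-0.996, -0.088, 0.002], [-0.088, 0.996, -0.001], [-0.002, -0.001, -1.0]]
wrist_force: [-0.4, -0.5, 0.1]
gripper_width: 0.999
gripper_force: 0.0
```

{"api": "apply_moves", "payload": {
  "moves": [
    [[0, 0, 0], 0],
    [[0, 0, 0], 0],
    [[0, 0, 0], 0],
    [[0, 0, 0], 0],
    [[0, 0, 0], 0]
  ],
  "hand": 0.02
}}

```text
time_s: 4.63
tcp_pos: [0.4547, -0.3416, 0.0077]
ee_rot: [[-0.996, -0.087, 0.002], [-0.087, 0.996, -0.001], [-0.002, -0.001, -1.0]]
wrist_force: [-0.6, 0.1, -1.0]
gripper_width: 0.709
gripper_force: 0.0
```

{"api": "apply_moves", "payload": {
  "moves": [
    [[0, 0, 0], 0],
    [[0, 0, 0], 0],
    [[0, 0, 0], 0],
    [[0, 0, 0], 0],
    [[0, 0, 0], 0]
  ]
}}

```text
time_s: 5.05
tcp_pos: [0.4539, -0.3413, 0.0065]
ee_rot: [[-0.996, -0.087, -0.0], [-0.087, 0.996, 0.0], [0.0, 0.0, -1.0]]
wrist_force: [-0.2, -0.6, -0.5]
gripper_width: 0.346
gripper_force: 30.0
```

{"api": "apply_moves", "payload": {
  "moves": [
    [[0, 0, -0.01], 0],
    [[0.01, 0, -0.02], 0],
    [[0.01, 0, -0.025], 0],
    [[0, 0.015, 0], 0],
    [[0, 0.03, 0], 0]
  ]
}}

```text
time_s: 5.47
tcp_pos: [0.4316, -0.3002, 0.0638]
ee_rot: [[-0.996, -0.084, 0.005], [-0.084, 0.996, -0.002], [-0.005, -0.003, -1.0]]
wrist_force: [0.7, 1.1, -1.3]
gripper_width: 0.344
gripper_force: 30.0
```

{"api": "apply_moves", "payload": {
  "moves": [
    [[0, 0.038, 0], 0],
    [[0, 0.038, 0], 0],
    [[0, 0.038, 0], 0],
    [[0, 0.038, 0], 0],
    [[0, 0.038, 0], 0]
  ]
}}

```text
time_s: 5.88
tcp_pos: [0.4132, -0.1075, 0.0622]
ee_rot: [[-0.996, -0.087, 0.001], [-0.087, 0.996, 0.0], [-0.001, -0.0, -1.0]]
wrist_force: [0.9, 0.4, -0.6]
gripper_width: 0.34
gripper_force: 30.0
```

{"api": "apply_moves", "payload": {
  "moves": [
    [[0, 0.038, 0], 0],
    [[0, 0.038, 0], 0],
    [[0, 0.038, 0], 0],
    [[0, 0.028, 0], 0],
    [[0, 0.011, 0], 0]
  ]
}}

```text
time_s: 6.3
tcp_pos: [0.4005, 0.0465, 0.0625]
ee_rot: [[-0.996, -0.092, 0.002], [-0.092, 0.996, 0.001], [-0.002, 0.001, -1.0]]
wrist_force: [0.5, 0.0, -0.5]
gripper_width: 0.346
gripper_force: 30.0
```

{"api": "apply_moves", "payload": {
  "moves": [
    [[0, 0, 0], 4],
    [[0, 0, 0], 4],
    [[0, 0, 0], 0],
    [[0, 0, 0], 0],
    [[0, 0, 0], 0]
  ]
}}

```text
time_s: 6.72
tcp_pos: [0.4002, 0.0433, 0.0618]
ee_rot: [[-0.999, 0.051, 0.0], [0.051, 0.999, 0.0], [-0.0, 0.0, -1.0]]
wrist_force: [-0.3, -0.2, -1.6]
gripper_width: 0.341
gripper_force: 30.0
```

```bash
python3 - <<'E'
from st import *
np.set_printoptions(precision=4,suppress=True)
s=r.sense();R=s["ee_rot"];print(s["time_s"],s["tcp_pos"],s["wrist_force"],s["gripper_width"])
print((np.array([.4147,.0451,.0065])-s["tcp_pos"])@R, "turn", np.degrees(np.arctan2(R[1,1],R[0,1]))-90+3.1)
a=imaging.capture("scene");b=imaging.capture("top")
M=np.hstack([cv2.resize(p["frame"],(512,384))[y:y+150,x:x+100] for p,x,y in((a,190,150),(b,210,110))])
cv2.imwrite("pics/c3.png",cv2.resize(M,(800,600),interpolation=cv2.INTER_CUBIC))
E
```

```text
6.7167 [0.4002 0.0433 0.0618] [-0.2827 -0.1946 -1.5601] 0.3414584277751541
[-0.0143  0.0025  0.0553] turn 0.17716835204243475
```

View pics/c3.png

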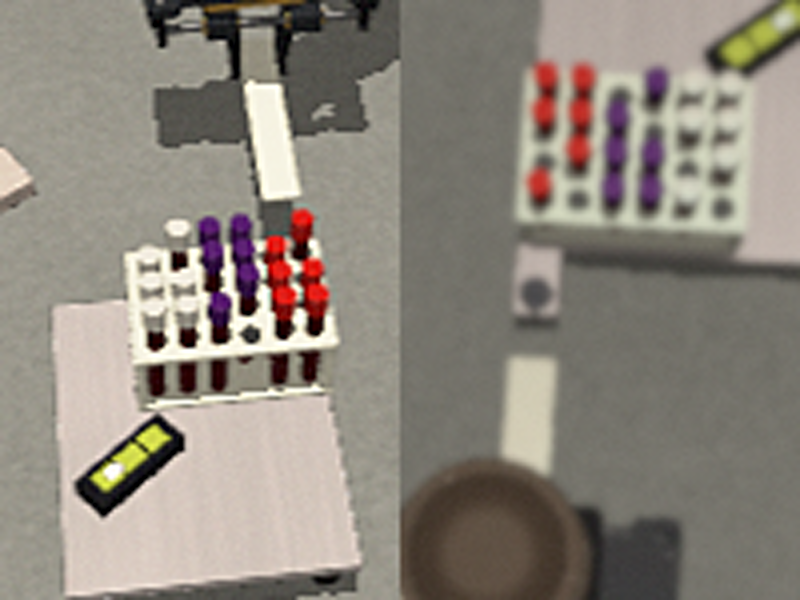

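{"api": "apply_moves", "payload": {
  "moves": [
    [[0, 0.0025, 0.02], 0],
    [[0, 0, 0.02], 0],
    [[0, 0, 0.01], 0],
    [[0, 0, 0.0035], 0],
    [[0, 0, 0.0015], 0]
  ]
}}

```text
time_s: 7.23
tcp_pos: [0.3994, 0.0452, 0.0064]
ee_rot: [[-0.999, 0.052, -0.003], [0.052, 0.999, -0.002], [0.003, -0.002, -1.0]]
wrist_force: [-5.8, -0.1, 18.9]
gripper_width: 0.337
gripper_force: 30.0
```

{"api": "apply_moves", "payload": {
  "moves": [
    [[0, 0, 0], 0],
    [[0, 0, 0], 0],
    [[0, 0, 0], 0]
  ]
}}

```text
time_s: 7.48
tcp_pos: [0.4009, 0.0461, 0.007]
ee_rot: [[-0.999, 0.052, 0.001], [0.052, 0.999, 0.001], [-0.001, 0.001, -1.0]]
wrist_force: [0.2, 0.5, -0.8]
gripper_width: 0.34
gripper_force: 30.0
```

```bash
cat > bub.py <<'E'
from st import *
np.set_printoptions(precision=4,suppress=True)
import sys
Q=[.7322,-.0627,-.0555]
def bubble(p,tag=None):
    """x of bubble in level frame (mm): px positions along the window, scaled by the window's own length"""
    f=p["frame"];S=8
    c=proj(p,[[.758,-.1128,.0625]])[0].round().astype(int)
    h=22;C=cv2.resize(f[c[1]-h:c[1]+h,c[0]-h:c[0]+h],None,fx=S,fy=S,interpolation=cv2.INTER_CUBIC)
    hsv=cv2.cvtColor(C,cv2.COLOR_BGR2HSV);V=C.max(2)
    # window: yellow (sat, bright) plus what lies inside its hull
    m=((hsv[...,1]>110)&(hsv[...,2]>90)&(hsv[...,0]>20)&(hsv[...,0]<50)).astype(np.uint8)
    n,l,st,ce=cv2.connectedComponentsWithStats(m);m=np.isin(l,[i for i in range(1,n) if st[i,4]>150]).astype(np.uint8)
    y,x=np.nonzero(m);hull=cv2.convexHull(np.c_[x,y].astype(np.int32))
    w=np.zeros_like(m);cv2.fillConvexPoly(w,hull,1)
    (cx,cy),(W,H),_=cv2.minAreaRect(hull)
    return C,hsv,w,(cx,cy,W,H),c
E
python3 - <<'E'
from bub import *
s=r.sense();R=s["ee_rot"];print(s["time_s"],s["tcp_pos"],s["wrist_force"])
a=imaging.capture("scene");b=imaging.capture("top")
ims=[]
for p in(a,b):
    C,hsv,w,rc,c=bubble(p);print(rc,c,w.sum());
    D=C.copy();cv2.drawContours(D,cv2.findContours(w,0,2)[0],-1,(0,0,255),1);ims.append(D)
W=cv2.resize(b["frame"][155:215,222:266],(352,480),interpolation=cv2.INTER_CUBIC)
M=np.zeros((480,352*2,3),np.uint8)
M[:352//2*0+352,:352]=ims[0][:352];M[:,352:]=W
N=np.zeros((600,800,3),np.uint8);N[:300,:400]=cv2.resize(ims[0],(400,300));N[300:,:400]=cv2.resize(ims[1],(400,300));N[:480,420:772]=W
cv2.imwrite("pics/c4.png",N)
E
```

```text
7.4833 [0.4009 0.0461 0.007 ] [ 0.2122  0.4516 -0.7826]
(172.22206115722656, 179.16860961914062, 48.88797378540039, 177.97891235351562) [223 264] 8478
(184.83584594726562, 170.56285095214844, 61.07410430908203, 191.9492950439453) [300 119] 11286
```

View pics/c4.png

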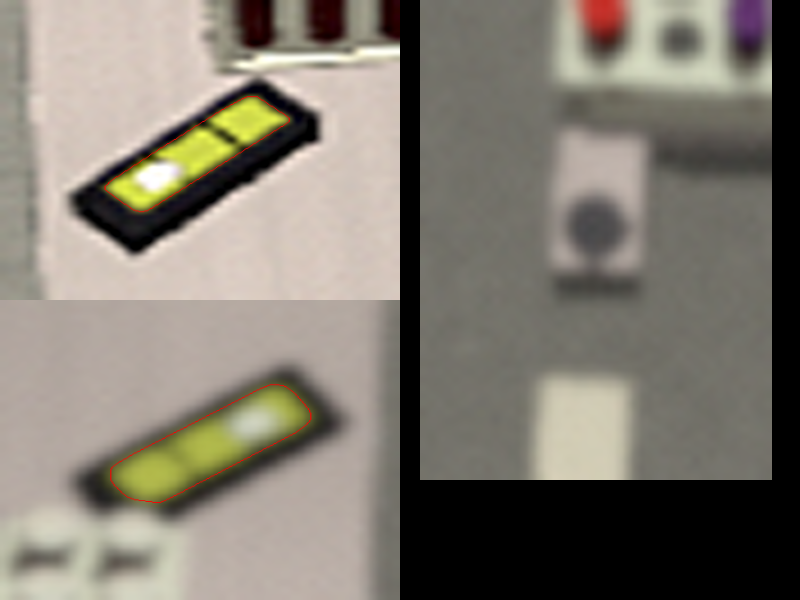

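```bash
cat >> bub.py <<'E'
AX=None
def bx(p,zz=.0625):
    C,hsv,w,rc,c=bubble(p);S=8;h=22
    to=lambda x,y:[c[0]-h+(x+.5)/S-.5,c[1]-h+(y+.5)/S-.5]
    b=(hsv[...,1]<70)&(hsv[...,2]>120)&(cv2.erode(w,np.ones((9,9)))>0)
    y,x=np.nonzero(b)
    yw,xw=np.nonzero(w)
    wt=np.clip(110-hsv[...,1][y,x].astype(float),0,None)
    bc=to((x*wt).sum()/wt.sum(),(y*wt).sum()/wt.sum())
    pts=np.array([to(u,v) for u,v in zip(xw[::7],yw[::7])])
    P=onz(p,pts,zz)[:,:2];B=onz(p,[bc],zz)[0,:2]
    ctr=P.mean(0);_,_,vt=np.linalg.svd(P-ctr,full_matrices=False);d=vt[0]*np.sign(vt[0]@[-1,1])
    t=(P-ctr)@d;mid=(t.max()+t.min())/2
    return round(1000*((B-ctr)@d-mid),2),round(1000*(t.max()-t.min()),1),len(x)
def report():
    a=imaging.capture("scene");b=imaging.capture("top");s=r.sense()
    o=[]
    for p in(a,b):
        try:o.append(bx(p))
        except Exception as e:o.append(str(e)[:40])
    u=np.array([np.cos(Q[2]),np.sin(Q[2])]);f=st2w(Q,[[-.15,.09,0]])[0,:2]
    R=s["ee_rot"]
    g=s["tcp_pos"][:2]+.063*u-f
    print("t",round(s["time_s"],2),"bubble scene/top",o,"tip past foot mm",round(1000*(g@u)+80,1),"lat mm",round(1000*(g@[-u[1],u[0]]),1),"z",round(s["tcp_pos"][2]*1000,1),"F",s["wrist_force"].round(1),"tilt",np.degrees(R[:2,2]).round(2),"yaw",round(np.degrees(np.arctan2(R[1,1],R[0,1]))-90-np.degrees(Q[2]),2))
    return a,b
E
python3 - <<'E'
from bub import *
a,b=report()
f=lambda x,y:[222+(x-420+.5)/8-.5,155+(y+.5)/8-.5]
print("tip",onz(b,[f(585,378)],.002),"lug dot",onz(b,[f(597,225)],.041),"lug centre ln",onz(b,[f(596,270)],.041), "proj foot top",st2w(Q,[[-.15,.09,.046]]))
E
```

```text
t 7.68 bubble scene/top [(np.float64(-15.25), np.float64(62.2), 950), (np.float64(-15.08), np.float64(64.7), 1369)] tip past foot mm -44.2 lat mm 0.1 z 6.8 F [-0.4  0.4 -1.8] tilt [0.03 0.02] yaw 0.19
tip [[0.5447 0.0396 0.002 ]] lug dot [[0.5894 0.035  0.041 ]] lug centre ln [[0.5744 0.0352 0.041 ]] proj foot top [[0.5874 0.0355 0.0411]]
```

{"api": "apply_moves", "payload": {
  "moves": [
    [[-0.01, 0, 0], 0],
    [[-0.01, 0, 0], 0],
    [[-0.01, 0, 0], 0],
    [[-0.01, 0, 0], 0],
    [[-0.005, 0, 0], 0]
  ]
}}

```text
time_s: 8.1
tcp_pos: [0.4477, 0.0438, 0.0066]
ee_rot: [[-0.999, 0.053, 0.002], [0.053, 0.999, 0.0], [-0.002, 0.001, -1.0]]
wrist_force: [0.2, 0.3, -0.5]
gripper_width: 0.339
gripper_force: 30.0
```

{"api": "apply_moves", "payload": {
  "moves": [
    [[-0.005, 0, 0], 0],
    [[-0.005, 0, 0], 0],
    [[-0.005, 0, 0], 0],
    [[-0.003, 0, 0], 0],
    [[-0.003, 0, 0], 0]
  ]
}}

```text
time_s: 8.52
tcp_pos: [0.4655, 0.0421, 0.0065]
ee_rot: [[-0.999, 0.052, -0.002], [0.052, 0.999, -0.001], [0.002, -0.001, -1.0]]
wrist_force: [-3.5, 0.4, 4.2]
gripper_width: 0.343
gripper_force: 30.0
```

```bash
python3 -c "
from bub import *
report()"
```

```text
t 8.62 bubble scene/top [(np.float64(-15.27), np.float64(62.2), 947), (np.float64(-14.98), np.float64(65.0), 1390)] tip past foot mm 21.7 lat mm 0.1 z 6.5 F [-0.9 -1.7  0.7] tilt [-0.01 -0.01] yaw 0.18
```

{"api": "apply_moves", "payload": {
  "moves": [
    [[-0.003, 0, 0], 0],
    [[-0.003, 0, 0], 0],
    [[-0.003, 0, 0], 0],
    [[-0.003, 0, 0], 0],
    [[-0.003, 0, 0], 0]
  ]
}}

```text
time_s: 9.03
tcp_pos: [0.4796, 0.0411, 0.0065]
ee_rot: [[-0.999, 0.052, -0.004], [0.052, 0.999, -0.001], [0.004, -0.001, -1.0]]
wrist_force: [-7.9, -0.2, 7.5]
gripper_width: 0.343
gripper_force: 30.0
```

```bash
python3 -c "
from bub import *
report()"
```

```text
t 9.13 bubble scene/top [(np.float64(-15.31), np.float64(62.3), 944), (np.float64(-14.93), np.float64(65.2), 1386)] tip past foot mm 36.0 lat mm -0.1 z 6.5 F [-4.1 -0.9  4.9] tilt [-0.1  -0.04] yaw 0.16
```

{"api": "apply_moves", "payload": {
  "moves": [
    [[-0.003, 0, -0.0003], 0],
    [[-0.003, 0, 0], 0],
    [[-0.003, 0, 0], 0],
    [[-0.002, 0, 0], 0],
    [[-0.002, 0, 0], 0]
  ]
}}

```text
time_s: 9.55
tcp_pos: [0.4914, 0.0402, 0.0065]
ee_rot: [[-0.999, 0.053, -0.006], [0.053, 0.999, -0.002], [0.006, -0.002, -1.0]]
wrist_force: [-9.5, 0.7, 9.0]
gripper_width: 0.337
gripper_force: 30.0
```

```bash
python3 -c "
from bub import *
report()"
```

```text
t 9.65 bubble scene/top [(np.float64(-15.17), np.float64(61.9), 942), (np.float64(-14.85), np.float64(65.5), 1385)] tip past foot mm 47.6 lat mm -0.5 z 6.5 F [-5.8 -1.5  5.3] tilt [-0.25 -0.08] yaw 0.14
```

{"api": "apply_moves", "payload": {
  "moves": [
    [[-0.003, 0, -0.0004], 0],
    [[-0.003, 0, 0], 0],
    [[-0.002, 0, 0], 0],
    [[-0.002, 0, 0], 0],
    [[-0.002, 0, 0], 0]
  ]
}}

```text
time_s: 10.07
tcp_pos: [0.5022, 0.0392, 0.0065]
ee_rot: [[-0.999, 0.053, -0.008], [0.053, 0.999, -0.002], [0.008, -0.003, -1.0]]
wrist_force: [-11.2, 0.9, 7.8]
gripper_width: 0.344
gripper_force: 30.0
```

```bash
python3 -c "
from bub import *
report()"
```

```text
t 10.17 bubble scene/top [(np.float64(-15.14), np.float64(62.0), 941), (np.float64(-15.06), np.float64(65.1), 1386)] tip past foot mm 58.5 lat mm -0.9 z 6.5 F [-8.3 -0.5  4.6] tilt [-0.38 -0.11] yaw 0.12
```

{"api": "apply_moves", "payload": {
  "moves": [
    [[-0.002, 0, -0.0004], 0],
    [[-0.002, 0, 0], 0],
    [[-0.002, 0, 0], 0],
    [[-0.002, 0, 0], 0],
    [[-0.002, 0, 0], 0]
  ]
}}

```text
time_s: 10.58
tcp_pos: [0.5112, 0.0385, 0.0065]
ee_rot: [[-0.999, 0.054, -0.01], [0.054, 0.999, -0.003], [0.01, -0.003, -1.0]]
wrist_force: [-11.2, 1.4, 6.9]
gripper_width: 0.342
gripper_force: 30.0
```

```bash
python3 -c "
from bub import *
report()"
```

```text
t 10.68 bubble scene/top [(np.float64(-15.23), np.float64(62.3), 948), (np.float64(-14.81), np.float64(65.2), 1385)] tip past foot mm 67.6 lat mm -1.1 z 6.5 F [-7.8  0.5  4.1] tilt [-0.49 -0.13] yaw 0.1
```

{"api": "apply_moves", "payload": {
  "moves": [
    [[-0.002, 0, -0.0005], 0],
    [[-0.002, 0, 0], 0],
    [[-0.002, 0, 0], 0],
    [[-0.002, 0, 0], 0],
    [[-0.001, 0, 0], 0]
  ]
}}

```text
time_s: 11.1
tcp_pos: [0.5205, 0.038, 0.0065]
ee_rot: [[-0.998, 0.054, -0.01], [0.054, 0.999, -0.002], [0.01, -0.003, -1.0]]
wrist_force: [-9.4, 0.1, 2.3]
gripper_width: 0.342
gripper_force: 30.0
```

```bash
python3 -c "
from bub import *
report()"
```

```text
t 11.2 bubble scene/top [(np.float64(-10.67), np.float64(61.9), 925), (np.float64(-11.04), np.float64(65.2), 1377)] tip past foot mm 76.5 lat mm -1.1 z 6.5 F [-8.1  0.3  2. ] tilt [-0.51 -0.13] yaw 0.09
```

{"api": "apply_moves", "payload": {
  "moves": [
    [[-0.002, 0, -0.0002], 0],
    [[-0.002, 0, 0], 0],
    [[-0.002, 0, 0], 0],
    [[-0.002, 0, 0], 0],
    [[-0.002, 0, 0], 0]
  ]
}}

```text
time_s: 11.62
tcp_pos: [0.5304, 0.0376, 0.0065]
ee_rot: [[-0.998, 0.054, -0.01], [0.054, 0.999, -0.002], [0.01, -0.003, -1.0]]
wrist_force: [-9.2, 0.6, 1.7]
gripper_width: 0.342
gripper_force: 30.0
```

```bash
python3 -c "
from bub import *
report()"
```

```text
t 11.72 bubble scene/top [(np.float64(-6.03), np.float64(62.4), 948), (np.float64(-6.07), np.float64(65.2), 1358)] tip past foot mm 86.9 lat mm -0.9 z 6.5 F [-6.6  0.1 -1.2] tilt [-0.47 -0.12] yaw 0.09
```

{"api": "apply_moves", "payload": {
  "moves": [
    [[-0.003, 0, 0], 0],
    [[-0.003, 0, 0], 0],
    [[-0.003, 0, 0], 0],
    [[-0.002, 0, 0], 0],
    [[-0.001, 0, 0], 0]
  ]
}}

```text
time_s: 12.13
tcp_pos: [0.5428, 0.0371, 0.0065]
ee_rot: [[-0.999, 0.054, -0.01], [0.054, 0.999, -0.002], [0.009, -0.003, -1.0]]
wrist_force: [-9.1, 0.6, 1.4]
gripper_width: 0.343
gripper_force: 30.0
```

```bash
python3 -c "
from bub import *
report()"
```

```text
t 12.23 bubble scene/top [(np.float64(-0.71), np.float64(62.8), 915), (np.float64(0.53), np.float64(64.8), 1229)] tip past foot mm 98.8 lat mm -0.8 z 6.5 F [-7.2 -0.  -0.1] tilt [-0.49 -0.11] yaw 0.09
```

{"api": "apply_moves", "payload": {
  "moves": [
    [[0, 0, 0], 0],
    [[0, 0, 0], 0],
    [[0, 0, 0], 0],
    [[0, 0, 0], 0],
    [[0, 0, 0], 0]
  ]
}}

```text
time_s: 12.65
tcp_pos: [0.5433, 0.0371, 0.0066]
ee_rot: [[-0.999, 0.054, -0.008], [0.054, 0.999, -0.002], [0.008, -0.002, -1.0]]
wrist_force: [-7.4, -1.0, -1.2]
gripper_width: 0.345
gripper_force: 30.0
```

{"api": "apply_moves", "payload": {
  "moves": [
    [[0, 0, 0], 0],
    [[0, 0, 0], 0],
    [[0, 0, 0], 0],
    [[0, 0, 0], 0],
    [[0, 0, 0], 0]
  ],
  "hand": 0.06
}}

```text
time_s: 13.07
tcp_pos: [0.5481, 0.0386, 0.0086]
ee_rot: [[-0.999, 0.052, 0.002], [0.052, 0.999, 0.001], [-0.002, 0.001, -1.0]]
wrist_force: [0.5, 0.9, -0.7]
gripper_width: 0.628
gripper_force: 0.0
```

```bash
python3 -c "
from bub import *
report();report()"
```

```text
t 13.17 bubble scene/top [(np.float64(0.2), np.float64(62.8), 907), (np.float64(1.44), np.float64(64.2), 1227)] tip past foot mm 103.2 lat mm 0.8 z 8.5 F [-0.8  0.1 -0.4] tilt [0.06 0.02] yaw 0.2
t 13.27 bubble scene/top [(np.float64(0.07), np.float64(62.8), 903), (np.float64(1.4), np.float64(64.6), 1234)] tip past foot mm 102.9 lat mm 0.7 z 8.5 F [ 0.6 -0.5  0.3] tilt [0.03 0.01] yaw 0.19
```

{"api": "apply_moves", "payload": {
  "moves": [
    [[0.01, 0, 0], 0],
    [[0.02, 0, 0], 0],
    [[0.03, 0, -0.005], 0],
    [[0.02, 0, -0.03], 0],
    [[0, 0, -0.04], 0]
  ]
}}

```text
time_s: 13.68
tcp_pos: [0.4599, 0.0405, 0.0807]
ee_rot: [[-0.999, 0.053, -0.013], [0.053, 0.999, -0.004], [0.013, -0.005, -1.0]]
wrist_force: [1.2, 0.3, -1.0]
gripper_width: 0.685
gripper_force: 0.0
```

{"api": "apply_moves", "payload": {
  "moves": [
    [[0, 0, -0.04], 0],
    [[0, 0, -0.02], 0],
    [[0, 0, 0], 0],
    [[0, 0, 0], 0],
    [[0, 0, 0], 0]
  ]
}}

```text
time_s: 14.1
tcp_pos: [0.4665, 0.0422, 0.1427]
ee_rot: [[-0.999, 0.053, -0.001], [0.053, 0.999, -0.0], [0.001, -0.0, -1.0]]
wrist_force: [-0.0, 0.4, 0.5]
gripper_width: 0.69
gripper_force: 0.0
```

```bash
python3 -c "
from bub import *
a,b=report();report()
N=np.hstack([cv2.resize(p['frame'][y:y+120,x:x+80],(400,600),interpolation=cv2.INTER_CUBIC) for p,x,y in((a,195,170),(b,235,90))])
cv2.imwrite('pics/c5.png',N)"
```

```text
t 14.2 bubble scene/top [(np.float64(0.44), np.float64(62.6), 900), (np.float64(1.09), np.float64(64.6), 1237)] tip past foot mm 21.7 lat mm -0.2 z 142.0 F [ 0.6 -0.7  0.4] tilt [-0.17 -0.06] yaw 0.17
t 14.3 bubble scene/top [(np.float64(0.14), np.float64(62.8), 904), (np.float64(1.38), np.float64(64.3), 1240)] tip past foot mm 21.9 lat mm -0.1 z 142.0 F [-0.3 -0.1  0.2] tilt [-0.16 -0.07] yaw 0.18
```

View pics/c5.png

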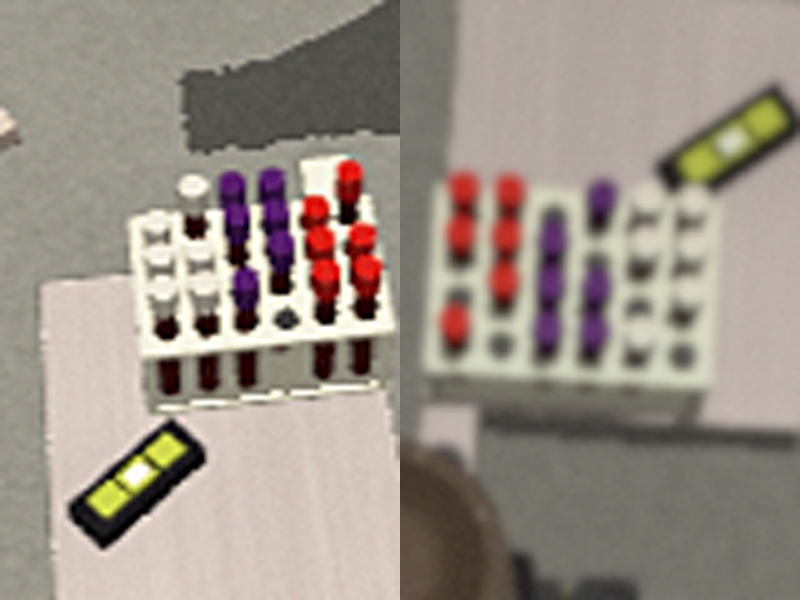

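The bubble sits between its two lines in both views, at about (135,475) in the scene crop and (732,142) in the top crop. It is steady at about +0.7 mm, and the gripper is clear of everything.

```bash
python3 -c "
from station import r
print(r.finish_job())"
```

```text
the job is handed in; nothing more can be done
None
```

The job is handed in: the wedge was pushed under the rubber foot and let go, the bubble sits between the lines at about +0.7 mm, and the arm is clear; no verdict came back.

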